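# Present a capacitor to the code scanner

### The arm

A 6-joint arm with a two-finger parallel gripper is mounted at the origin on the work surface. World frame = base frame: x ahead of the robot, y to its left, z up, the work surface at z = 0. Lengths are in m, angles in degrees, forces in N, time in s.
With the tool pointing down it reaches from about 0.4 to 0.825 m from the base axis. Payload 7 kg.
Tool frame: the origin (TCP) lies midway between the tips of the shut fingers; the grasp point (between the pads) lies ctrl.grasp_offset behind it (ctrl.grasp_offset is the distance from the TCP to the grasp point, in m); z points along the fingers, y is the line along which they close (so a half turn about z gives the same grasp; the last joint's range is limited). The gripper opens to 88 mm and grips with 3 to 60 N. Pads are 19 mm wide; open, the fingers measure 130 mm over their backs; the gripper's body (78 mm by 193 mm) begins 47 mm behind the grasp point.
Start: joints at [86.465, 20.546, 0.682, 0, -70.136, -16.507], TCP at [0.231, 0.634, 0.227] pointing down, gripper open.
Joint ranges: [-176.03, 176.03], [-82.01, 121.73], [-58.28, 71.71], [-173.87, 95.51], [-174.79, -0.11], [-173.66, 173.66]. Speed limits (degrees/s): [136.94, 136.94, 172.46, 180, 180, 180].

### API

Orientations are given as [roll, pitch, yaw] about the fixed x, y, z axes, in that order (R = Rz(yaw) Ry(pitch) Rx(roll)).
In Python, from plant import ctrl gives the robot as it stands. The module is installed in compiled form; this text tells all that it offers.
- The arm moves only by the tool send_rows, never from a script. Its argument "increments" is a list that holds one entry, the list of rows, each a list of 4 numbers: the shift along the world's x, y, z normalised to -1 to 1, where 1 is 0.2 m, then the turn about the world's z normalised to -1 to 1, where 1 is 1.5 rad. In form: [[[x, y, z, roll], ...]]. A call has 1 to 12 rows; each row is the pose to reach, as a shift and turn from the pose commanded when the call began; what a row does not reach only later rows make up. A row lasts 1/8 s, in which the tool goes at most 62.5 mm and 10.7 degrees, less where a joint would pass 70% of its speed; a pose out of reach is approached as far as the arm can. A call with a number of a shift or a turn outside -1 to 1 is refused whole. A call with a gripper value outside its range is refused whole. "jaw" is the opening, from 0 (shut) to 1 (fully open), set as the call begins (left out, the last holds). The fingers move at their own pace and stop on an object; the grip force is fixed at half the most. Time passes only in rows, so rows that repeat a pose let the fingers close. It gives the time, the measured TCP pose, the force, the opening and the grip force at its end, in the units of the state.
- ctrl.get_obs(): the state, without advancing time (a new reading comes with each control period).
- ctrl.snapshot(name): name is "scene" or "top"; returns the picture (384x512x3 uint8, red, green, blue); there is no depth.
- ctrl.calibration(name): a dict with "mtx" (3x3 intrinsics, pixels), "k1" (the pictures are not rectified: a ray, as slopes to the right and down, at radius r is drawn at 1 + k1 r^2 times it, then the intrinsics apply), "eye" and "attitude" of the camera in the world. Camera axes: x right, y up, looking along -z (the intrinsics and any distortion apply to the point x, -y, -z); pixel columns grow to the right and rows downward; lengths in m; the calibration is good to about 2 mm. A picture is of the moment at which its call begins. calibration takes no time and is no camera call.
- ctrl.close_job(): hands the job in; it is judged then, once.
Trained networks look in the newest picture that a camera, given by its name, has taken for a name from the list of things; names that differ only in an ending like _2 or _b are one class to them, and where a whole thing is asked for, a point or a joint stands for the part that bears it (a point fixed in the world has none). Each returns a list of dicts, best first, with "conf" (0 to 1); they miss things now and then, are a little off and sometimes report something else, mostly with a low value. They report only what shows in the picture. A call takes as long as a camera call. They do not tell look-alikes from the thing itself.
- ctrl.trace(thing, camera): "mask" (384x512 bool, what is visible of it) and "bbox" ([left, top, right, bottom] in pixels, round what is visible of it).
- ctrl.spot_point(thing, camera): "pixel" ([row, column] in pixels: a listed point, or the origin of a listed thing).
The state is a dict: "clock": time; "joint_pos": joint angles; "qvel": joint speeds; "tau": joint torques, N m; "tool_pos": TCP position; "orientation": TCP orientation; "force": force on the tool from outside, world axes, zero at the start; "moment": the same for the moment, N m; "opening": finger opening in m; "gripper_force": force on a finger pad.
Only numpy, scipy, OpenCV 4.12 (cv2) and the standard library are available. Lean on these libraries where they do the work, as an engineer would, in place of code of your own. Each camera call takes 0.05 s, during which the arm holds its last target. There are 200 camera calls.

### The job

Take the large capacitor with the white code plate out of the sloping cradle and stand it upright in the middle of the scan station's round rubber seat, turned so that its code plate squarely faces the scanner window. Lay its grey terminal cover from the sloping rest rim down, flat, in the square pocket of the kit plate. Set both down without dropping them, let go, and leave the plain capacitor and everything else on the bench where it is.

Things in the scene. Friction and masses are not known exactly. Their poses are not given: they have to be found in the camera images.
- capacitor: Aluminium can, diameter 56, height 110, 0.2 to 0.45 kg, black top, two terminals rising 7 more. White code plate on one side (28 wide, from 20 to 90 up), smooth, may be gripped over; a white tab on the top rim on that side. Origin: centre of underside; z up its axis to the terminals, x out through the plate. Starts in a cradle channel, leaning 30 degrees, turned any way about its axis.
- plate (a point): Middle of the code plate, on the can's side 28.5 from its axis and 55 above its underside.
- plain_can: A second, shorter capacitor without a plate in the other channel, diameter 50, height 85 and 7 more of terminals; must stay there. Origin: centre of the underside, z along its axis to the terminals.
- cradle: Fixed sloping steel cradle, two open channels. Tilted frame: z normal to the floor (86 x 204), leaning 30 degrees towards the robot side; y level, along the row; origin mid-floor, 45 above the bench. Channel centres y = +50, -50. Cans stand on the floor along z, against a wall 58 high on the low (-x) side, between ribs 40 high (4 beside the large can). Above 58 along z they are free all round.
- station: Fixed scan station: aluminium plate 10 thick (from x = -40 to 155, y = -45 to 45) with the round seat and the scanner, a grey block 60 deep, 80 wide, its top 120 above the bench, its window face at x = 85. Origin: on the bench under the seat's centre; x points from the seat to the scanner, z up.
- seat (a point): Centre of the top of the round rubber seat (diameter 68), 14 above the bench.
- window (a point): Middle of the scanner's dark window, 82 from the seat centre, 66 above the bench; the window looks at the seat.
- cover: Terminal cover: grey plastic cap, 55 to 100 g: hollow skirt, diameter 76, 22 high, open below, with a ribbed round knob, diameter 32, 36 high, on top (58 in all). Grip it by the knob. Origin: centre of the rim (open underside); z up through the knob. Starts rim down on the sloping rest, leaning 30 degrees from vertical.
- rest: Fixed sloping rest, plate 94 x 100, with a lip 14 high at its low (-x) edge. Its frame is tilted: z is normal to the slope, leaning 30 degrees from vertical, towards the robot side; origin in the middle of the sloping face, 75 above the bench.
- pocket: Fixed grey kit plate, 130 x 130 x 20, with a square pocket 86 x 86, 10 deep, with a black rubber floor, in its middle. Origin: on the bench under its centre; x and y along its sides.
- pocket_floor (a point): Centre of the pocket's floor, 10 above the bench.
- stud_bin: Fixed green open bin full of studs, 130 x 130, 65 high. Origin: centre of the underside.
- lamp_post: Fixed slim signal lamp post, 190 high: base of diameter 50, stem of diameter 14, white lamp head of diameter 36 from 140 up. Stands beside the station. Origin: centre of the underside.
- tin: Fixed round steel tin, diameter 52, height 38. Origin: centre of the underside.
- bottle: Loose white plastic bottle, diameter 54, height 135. Origin: centre of the underside.
- film_block: Loose blue film capacitor block, 45 x 60 x 50 high and 8 more of terminals. Origin: centre of the underside.
- driver: Loose screwdriver lying along its x, about 150 long, up to 30 thick. Origin: on the underside.
Not all that is in view belongs to the job. Of the things that look like the cover, the larger one is meant. What is shaped like the capacitor but purple is not meant.

How it is judged (in metres and radians):
At the end, for the whole second after the job is handed in: The capacitor stands upright (within 3 degrees, terminals up) on the rubber seat, within 10 mm of its centre, its code plate towards the scanner window within 12 degrees; the cover lies flat, rim down, on the pocket's floor (within 4 mm and 3 degrees); both are at rest (horizontal distance between capacitor and seat below 0.01 m and angle between each of capacitor, cover's own z axis and vertical below 0.06 rad and z of capacitor in the frame of seat between -0.004 and 0.004 m and angle between the x axis of capacitor and the x axis of station, either way round below 0.22 rad and horizontal distance between plate and window below 0.08 m and horizontal distance between cover and pocket_floor below 0.012 m and z of cover in the frame of pocket_floor between -0.004 and 0.004 m and linear speed of each of capacitor, cover below 0.02 m/s); the robot touches nothing.
It fails at once if the plain capacitor, bottle, film block or screwdriver is moved by more than 30 mm (distance of any of plain_can, bottle, film_block, driver from where it was at the start of the episode above 0.03 m).
It fails at once if the capacitor is dropped (falls free faster than 0.5 m/s) (linear speed of capacitor above 0.5 m/s and contact force between anything else and capacitor below 0.05 N).
It fails at once if the cover is dropped (falls free faster than 0.5 m/s) (linear speed of cover above 0.5 m/s and contact force between anything else and cover below 0.05 N).
It also fails if it takes over 64 s, if anything falls off the work surface, if the arm or the gripper's body presses on something with over 40 N, if the wrist force passes 120 N, or if a joint passes its speed limit or range.

## Working session

There is one attempt and no reset: what is moved stays moved. The work goes in short steps, Python scripts to look and compute and a tool call to move; the robot and the scene stay as the last step left them, time stands still between calls to the robot, and variables do not carry over. Pictures are saved under pics/ and viewed, at most 10 in all, crops included, and the job is handed in when it is done.

Besides the shell and the picture viewer there is one more tool, called by a JSON object that holds its "op" and its "data", one argument or row to a line. send_rows: Moves the arm, as the interface text tells. Its arguments: {"type":"object","properties":{"increments":{"type":"array"},"jaw":{"type":"number"}},"required":["increments"]}

```bash
mkdir -p pics
cat > h.py <<'E'
import numpy as np, cv2
from plant import ctrl
def cal(c):
    k=ctrl.calibration(c); return np.array(k["mtx"]),k["k1"],np.array(k["eye"]),k["attitude"]
from scipy.spatial.transform import Rotation as Ro
def Rm(a):
    a=np.array(a)
    return a if a.shape==(3,3) else Ro.from_euler('xyz',a,degrees=True).as_matrix()
def ray(c,row,col):
    K,k1,e,a=cal(c)
    u=cv2.undistortPoints(np.array([[[col,row]]],float),K,np.array([k1,0,0,0.]))[0,0]
    d=Rm(a)@np.array([u[0],-u[1],-1]); return e,d/np.linalg.norm(d)
def atz(c,row,col,z):
    e,d=ray(c,row,col); return e+d*(z-e[2])/d[2]
def proj(c,P):
    K,k1,e,a=cal(c); q=(np.atleast_2d(P)-e)@Rm(a); q=q*[1,-1,-1]
    return cv2.projectPoints(q,np.zeros(3),np.zeros(3),K,np.array([k1,0,0,0.]))[0][:,0]  # col,row
def tri(l):
    A=np.zeros((3,3));b=np.zeros(3);L=[]
    for c,r,k in l:
        e,d=ray(c,r,k);M=np.eye(3)-np.outer(d,d);A+=M;b+=M@e;L.append((M,e))
    p=np.linalg.solve(A,b); return p,[round(float(np.linalg.norm(M@(p-e))),4) for M,e in L]
E
python3 - <<'E'
from h import *
ob=ctrl.get_obs();print(ob,ctrl.grasp_offset)
for c in("scene","top"):
    im=ctrl.snapshot(c);cv2.imwrite(f"pics/{c}0.png",im[:,:,::-1]);print(c,ctrl.calibration(c))
    for t in "capacitor plate plain_can cradle station seat window cover rest pocket pocket_floor stud_bin lamp_post tin bottle film_block driver".split():
        print(t,[(round(d["conf"],2),np.round(d["pixel"],1).tolist()) for d in ctrl.spot_point(t,c)][:4])
E
```

```text
{'clock': 0.0, 'joint_pos': array([ 8.64659150e+01,  2.05902544e+01,  6.35601331e-01, -2.09067171e-02,
       -7.01365045e+01, -1.65055249e+01]), 'qvel': array([ 0.02126925, -0.04351307, -0.02821371,  0.02824246, -0.0274816 ,
        0.01395217]), 'tau': array([ 2.01142997e-03, -5.82726932e+01,  2.93052131e+01,  6.99669465e+00,
        7.07954750e-03, -1.52750772e-04]), 'tool_pos': array([0.23117068, 0.63366881, 0.22564743]), 'orientation': array([ 1.79907015e+02, -7.05715105e-03, -2.00467235e+01]), 'force': array([-1.22837751,  0.18617338,  0.4554828 ]), 'moment': array([-0.01115254, -0.02962859,  0.0526271 ]), 'gripper_force': 0.0, 'opening': 0.08775183507055742} 0.0188
scene {'mtx': array([[364.36122686,   0.        , 255.2291827 ],
       [  0.        , 364.36122686, 190.51047711],
       [  0.        ,   0.        ,   1.        ]]), 'k1': -0.11082799099668106, 'eye': array([1.01329509, 0.10197063, 0.80230665]), 'attitude': array([ 37.68528768,   0.2219132 , 100.32990073])}
capacitor [(0.69, [138.3, 174.0]), (0.63, [179.7, 168.9])]
plate [(0.81, [127.5, 182.5]), (0.7, [160.2, 175
[... 1086 characters left out ...]
 (0.78, [277.3, 348.4]), (0.66, [187.1, 292.7])]
plain_can [(0.93, [188.1, 366.9])]
cradle [(0.65, [210.3, 281.4]), (0.58, [197.9, 350.5])]
station [(0.78, [171.5, 253.3])]
seat [(0.71, [170.1, 249.2])]
window [(0.72, [139.1, 253.7])]
cover [(0.9, [238.4, 166.0]), (0.6, [194.3, 160.1]), (0.3, [228.8, 259.3])]
rest [(0.98, [193.4, 157.5])]
pocket [(0.78, [142.4, 168.8])]
pocket_floor [(0.73, [142.9, 169.6]), (0.6, [170.6, 249.0])]
stud_bin [(0.87, [140.9, 332.2])]
lamp_post [(0.6, [189.1, 293.8])]
tin [(0.78, [190.1, 215.7])]
bottle [(0.72, [212.9, 219.7]), (0.3, [226.8, 256.9])]
film_block [(0.6, [208.8, 281.3]), (0.19, [172.3, 252.9])]
driver [(0.76, [229.5, 258.7]), (0.63, [190.6, 367.8])]
```

View pics/scene0.png

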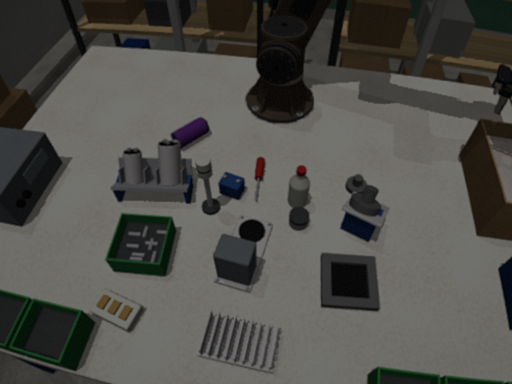

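View pics/top0.png

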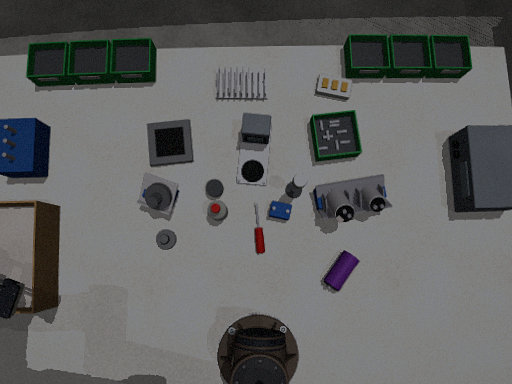

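Run:
```python
from h import *
s=cv2.imread("pics/scene0.png");t=cv2.imread("pics/top0.png")
def crop(im,r,c,h,w,f): return cv2.convertScaleAbs(cv2.resize(im[r:r+h,c:c+w],None,fx=f,fy=f,interpolation=cv2.INTER_CUBIC),alpha=1.5)
a=np.vstack([np.hstack([crop(s,125,105,75,100,4),crop(t,165,305,75,100,4)]),np.hstack([crop(s,160,320,75,100,4),crop(t,165,110,75,100,4)])])
cv2.imwrite("pics/crop1.png",a)
for th in("capacitor","plain_can","cover","cradle","rest","station","pocket","lamp_post","plate"):
  for c in("scene","top"):
    for d in ctrl.trace(th,c)[:2]: print(th,c,round(d["conf"],2),np.round(d["bbox"],1).tolist(),int(d["mask"].sum()))
def pr(n,*l):
    p,e=tri(l);print(n,np.round(p,4),e)
pr("cap",("scene",179.7,168.9),("top",194.7,336.5))
pr("plain",("scene",184,135.4),("top",188.1,366.9))
pr("cradle",("scene",184.5,153),("top",197.9,350.5))
pr("station",("scene",231,253.4),("top",171.5,253.3))
pr("seat",("scene",230.7,250.3),("top",170.1,249.2))
pr("window",("scene",243.3,238.3),("top",139.1,253.7))
pr("cover",("scene",207.9,361.4),("top",194.3,160.1))
pr("rest",("scene",206.3,363.9),("top",193.4,157.5))
pr("pocket",("scene",280.6,349.8),("top",142.4,168.8))
pr("pfloor",("scene",282.3,345.5),("top",142.9,169.6))
pr("lamp",("scene",207.1,207.8),("top",189.1,293.8))
pr("plate",("scene",127.5,182.5),("top",212.1,330))
pr("plate2",("scene",160.2,175.7),("top",212.1,330))
```

```text
capacitor scene 0.93 [168.3, 117.6, 207.5, 151.1] 639
capacitor scene 0.6 [155.6, 139.0, 180.3, 187.9] 1004
capacitor top 0.88 [324.9, 250.8, 362.7, 291.7] 806
capacitor top 0.57 [326.5, 185.7, 355.0, 223.2] 652
plain_can scene 0.76 [124.4, 150.1, 144.3, 183.9] 610
plain_can scene 0.21 [342.1, 199.4, 385.3, 242.7] 934
plain_can top 0.98 [361.1, 182.0, 386.7, 212.8] 470
cover scene 0.89 [342.5, 173.1, 364.4, 193.3] 292
cover scene 0.84 [352.2, 186.7, 381.0, 217.3] 629
cover top 0.85 [146.4, 181.1, 175.2, 211.1] 622
cover top 0.52 [153.1, 228.1, 176.2, 248.2] 301
cradle scene 0.64 [112.1, 159.6, 188.1, 203.3] 1539
cradle top 0.88 [312.3, 175.0, 390.4, 218.7] 1474
rest scene 0.68 [340.6, 200.2, 387.4, 244.3] 1021
rest scene 0.29 [212.4, 214.1, 271.9, 289.7] 2932
rest top 0.73 [361.8, 183.6, 386.9, 212.2] 452
station scene 0.9 [214.6, 212.4, 271.6, 294.7] 2992
station top 0.67 [238.1, 114.1, 272.9, 184.7] 1986
pocket scene 0.73 [321.7, 251.9, 380.6, 307.7] 3108
pocket top 0.92 [147.8, 118.9, 194.1, 166.5] 1930
lamp_post scene 0.56 [195.7, 154.1, 221.3, 215.6] 639
lamp_post top 0.9 [285.0, 173.1, 306.3, 199.2] 332
plate scene 0.91 [168.9, 117.8, 210.9, 147.5] 650
plate scene 0.8 [157.9, 137.8, 182.1, 185.9] 972
plate top 0.97 [326.0, 189.4, 354.9, 220.6] 602
plate top 0.68 [325.7, 252.3, 358.4, 292.2] 766
cap [ 0.4558 -0.2378  0.0614] [0.0026, 0.0026]
plain [ 0.4746 -0.3315  0.0459] [0.0034, 0.0034]
cradle [ 0.4508 -0.2903  0.0231] [0.0007, 0.0007]
station [0.5391 0.0027 0.0074] [0.0049, 0.0049]
seat [0.5436 0.0055 0.0162] [0.0047, 0.0047]
window [ 0.6212 -0.008   0.0833] [0.0029, 0.0029]
cover [0.4683 0.2645 0.0752] [0.0001, 0.0001]
rest [0.4697 0.269  0.0851] [0.0008, 0.0008]
pocket [0.6351 0.253  0.012 ] [0.0006, 0.0006]
pfloor [0.6359 0.2488 0.0019] [0.0031, 0.0031]
lamp [ 0.4843 -0.1249  0.0035] [0.002, 0.002]
plate [ 0.3954 -0.1937  0.199 ] [0.0003, 0.0003]
plate2 [ 0.4065 -0.2206  0.0873] [0.0064, 0.0064]
```

View pics/crop1.png

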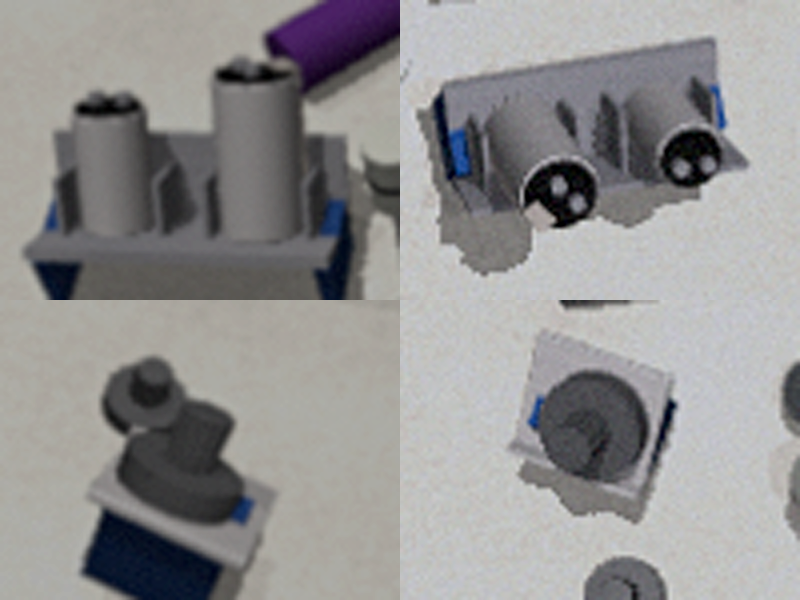

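Run:
```python
from h import *
def pr(n,*l):
    p,e=tri(l);print(n,np.round(p,4),e);return p
a=pr("captop",("scene",142.5,169.2),("top",212.5,345))
b=pr("plaintop",("scene",151.75,132.5),("top",203.75,377.5))
print("row dir",a-b, np.degrees(np.arctan2(*(a-b)[1::-1])))
c1=atz("top",186,316.25,.0665);c2=atz("top",175,383.75,.0665);d=c1-c2
print("back edge",c1,c2,np.linalg.norm(d),np.degrees(np.arctan2(d[1],d[0])))
t=atz("top",218.75,340,a[2]-.01);print("tab",t,t-a)
u=[atz("top",172.5,145,.0985),atz("top",183.75,178.75,.0985)];d=u[0]-u[1];print("rest high edge",u,np.linalg.norm(d),np.degrees(np.arctan2(d[1],d[0])))
u=[atz("top",202.5,137.5,.0635),atz("top",214.25,170,.0635)];d=u[0]-u[1];print("rest low",u,np.linalg.norm(d),np.degrees(np.arctan2(d[1],d[0])))
pr("knobtop",("scene",189.5,373),("top",202,153.75))
im=ctrl.snapshot("top")
for z,th in((.02,"pocket"),):
    m=max(ctrl.trace(th,"top"),key=lambda d:d["conf"])["mask"].astype(np.uint8)
    r=cv2.minAreaRect(cv2.findContours(m,0,1)[0][0]);bx=cv2.boxPoints(r);P=np.array([atz("top",q[1],q[0],z) for q in bx]);print(P,P.mean(0),np.linalg.norm(P-np.roll(P,1,0),axis=1))
def crop(im,r,c,h,w,f): return cv2.convertScaleAbs(cv2.resize(im[r:r+h,c:c+w,::-1],None,fx=f,fy=f,interpolation=cv2.INTER_CUBIC),alpha=1.6)
cv2.imwrite("pics/crop2.png",np.hstack([crop(im,105,225,95,60,6),crop(im,110,140,95,60,6)]))
```

```text
captop [ 0.3971 -0.2419  0.1416] [0.0033, 0.0033]
plaintop [ 0.4211 -0.3411  0.1146] [0.0023, 0.0023]
row dir [-0.02406877  0.09926541  0.02694349] 103.62940864187613
back edge [ 0.48261619 -0.18183754  0.0665    ] [ 0.51033713 -0.38162017  0.0665    ] 0.2016966767636109 97.89966616115397
tab [ 0.38222684 -0.23269937  0.13155412] [-0.01483481  0.0091628  -0.01      ]
rest high edge [array([0.52799402, 0.30253333, 0.0985    ]), array([0.49367578, 0.20739465, 0.0985    ])] 0.10113906913463741 70.16471110334525
rest low [array([0.44777965, 0.33211255, 0.0635    ]), array([0.41188309, 0.23852759, 0.0635    ])] 0.10023326310882665 69.01459230338631
knobtop [0.4421 0.2775 0.1187] [0.0047, 0.0047]
[[0.69644466 0.32068737 0.02      ]
 [0.70336751 0.1865513  0.02      ]
 [0.57089499 0.17693469 0.02      ]
 [0.56396956 0.308961   0.02      ]] [0.63366918 0.24828359 0.02      ] [0.13299309 0.1343146  0.13282111 0.13220782]
```

View pics/crop2.png

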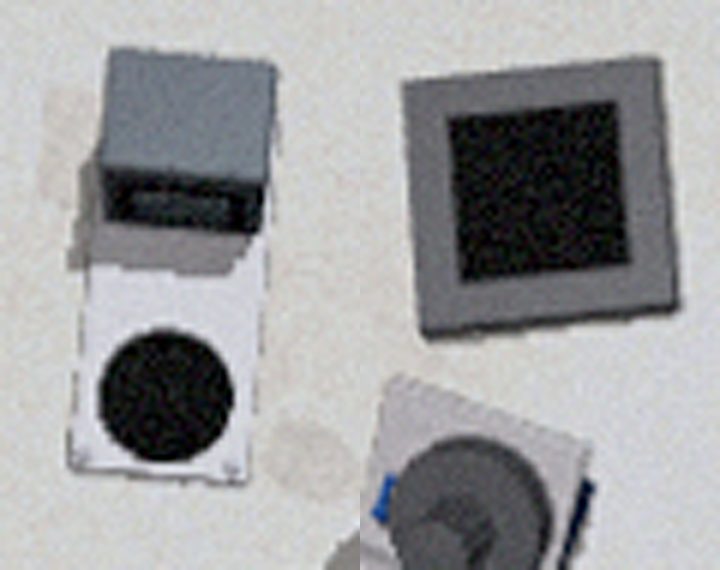

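Run:
```python
from h import *
im=ctrl.snapshot("top");g=cv2.cvtColor(im,cv2.COLOR_RGB2GRAY)
def blob(r0,r1,c0,c1,f):
    m=f(g[r0:r1,c0:c1]).astype(np.uint8);n,l,s,ce=cv2.connectedComponentsWithStats(m);k=1+np.argmax(s[1:,4]);cs=cv2.findContours((l==k).astype(np.uint8),0,1)[0][0]
    h=cv2.convexHull(cs);return ce[k][1]+r0,ce[k][0]+c0,s[k,4],cv2.fitEllipse(h) if len(h)>4 else None
r,c,n,e=blob(158,185,238,268,lambda x:x<45);print("seat px",r,c,n,e);S=atz("top",r,c,.014);print(S)
q=lambda x,y:atz("top",105+y/6-.42,225+x/6-.42,.010)
for A,B in(((70,465),(90,265)),((248,483),(272,190)),((248,485),(68,470))):
    d=q(*B)-q(*A);print(np.degrees(np.arctan2(d[1],d[0])),np.linalg.norm(d))
r,c,n,e=blob(115,160,155,185,lambda x:x<30);print("pocket",r,c,n);print(atz("top",r,c,.010))
r,c,n,e=blob(200,226,330,358,lambda x:x<60);print("cap top",r,c,n,e)
K=8;a=g[196:226,328:362];cv2.imwrite("pics/crop3.png",cv2.resize(cv2.convertScaleAbs(im[160:230,325:395,::-1],alpha=1.5),None,fx=8,fy=8,interpolation=cv2.INTER_CUBIC))
# predicted top rim for model: cradle yaw 8
x=np.array([np.cos(np.radians(8)),np.sin(np.radians(8)),0]);y=np.array([-x[1],x[0],0]);z=np.array([0,0,1.])
xt=x*np.cos(np.pi/6)+z*.5;zt=z*np.cos(np.pi/6)-x*.5
O=np.array([.4596,-.2869,.045])
for s,rr in((110,28),(0,28)):
  P=[O+.05*y+zt*s/1e3]+[O+.05*y+zt*s/1e3+rr/1e3*(np.cos(t)*xt+np.sin(t)*y) for t in np.radians([0,90,180,270])]
  print("model cap",np.round(proj("top",P),1).tolist(),np.round(proj("scene",P),1).tolist())
P=O-.05*y+zt*.085;print("model plaintop",proj("top",P),proj("scene",P))
```

```text
seat px 170.75335120643433 252.24128686327077 373 ((14.214627265930176, 12.7587890625), (21.317935943603516, 21.616491317749023), 87.13873291015625)
[0.54101566 0.00101883 0.014     ]
-6.716213040776346 0.10280339382823354
-6.269776218463135 0.15123716942466175
83.80111379736589 0.09028573820078178
pocket 141.3872679045093 169.20291777188328 754
[0.63874485 0.25158259 0.01      ]
cap top 211.54716981132074 341.33962264150944 265 ((8.388116836547852, 10.375710487365723), (19.456424713134766, 32.35860824584961), 109.40972137451172)
model cap [[344.9, 212.5], [344.3, 203.1], [334.8, 214.2], [345.5, 221.7], [355.0, 210.8]] [[166.7, 142.9], [163.8, 145.8], [177.4, 143.1], [169.5, 140.2], [156.1, 142.7]]
model cap [[334.5, 196.8], [333.8, 188.0], [325.1, 198.3], [335.1, 205.4], [343.8, 195.2]] [[169.6, 182.7], [166.9, 186.5], [179.8, 182.9], [172.2, 179.0], [159.5, 182.4]]
model plaintop [[377.46237638 202.7031546 ]] [[130.28662556 151.47759527]]
```

View pics/crop3.png

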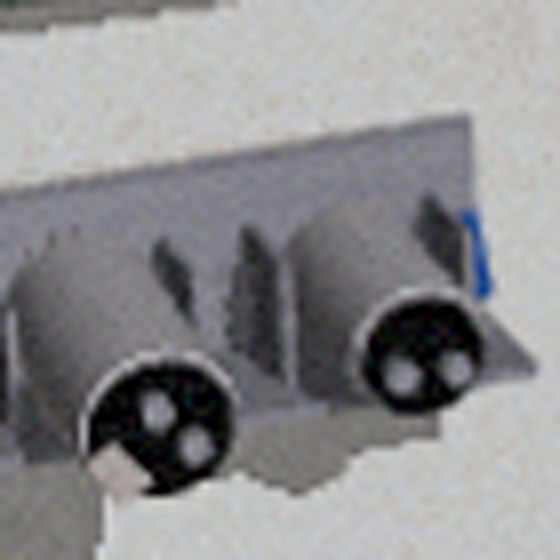

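Run:
```python
from h import *
from itertools import product
yaw=np.radians(-20.3);x=np.array([np.cos(yaw),np.sin(yaw),0]);y=np.array([-x[1],x[0],0]);z=np.array([0,0,1.])
xt=x*np.cos(np.pi/6)+z*.5;zt=z*np.cos(np.pi/6)-x*.5;O=np.array([.473,.269,.075])
T=np.linspace(0,2*np.pi,40);cir=np.cos(T)[:,None]*xt+np.sin(T)[:,None]*y
M={}
for c in("scene","top"):
    ds=[d for d in ctrl.trace("cover",c) if d["mask"].sum()>500 ];M[c]=ds[0]["mask"];print(c,ds[0]["bbox"])
def sil(c,p):
    m=np.zeros((384,512),np.uint8)
    for r,a,b in((.038,0,.022),(.016,.022,.058)):
        P=np.vstack([p+r*cir+a*zt,p+r*cir+b*zt]);cv2.fillConvexPoly(m,cv2.convexHull(np.round(proj(c,P)*16).astype(np.int32)),1,shift=4)
    return m>0
for c in("top","scene"):
    R=[]
    for a,b in product(range(-14,15,2),repeat=2):
        s=sil(c,O+a/1e3*xt+b/1e3*y);R.append(((s&M[c]).sum()/(s|M[c]).sum(),a,b))
    R.sort();print(c,np.round(R[-6:],3).tolist())
print("knobtop from px",[(atz("top",201.6,153.4,h)-(O+.058*zt))@np.c_[x,y] for h in(.122,)])
```

```text
scene [352.2, 186.7, 381.0, 217.3]
top [144.6, 180.8, 173.0, 208.9]
top [[0.908, 0.0, -4.0], [0.914, 0.0, -2.0], [0.925, -4.0, -2.0], [0.934, -4.0, -4.0], [0.934, -2.0, -2.0], [0.936, -2.0, -4.0]]
scene [[0.85, -6.0, -4.0], [0.851, -10.0, -4.0], [0.851, -8.0, -2.0], [0.854, -14.0, -4.0], [0.856, -10.0, -2.0], [0.857, -12.0, -2.0]]
knobtop from px [array([-0.00095484, -0.00693855])]
```

{"op": "send_rows", "data": {
  "increments": [
    [[0.18,-0.3,0,0],[0.36,-0.6,0,0],[0.54,-0.9,0,0],[0.54,-0.9,0,0]]
  ]
}}

```text
clock: 3.45
tool_pos: [0.3405, 0.4514, 0.2272]
orientation: [-180.0, -0.0, -20.2]
force: [-0.3, 0.8, 0.4]
opening: 0.0875
gripper_force: 0.0
```

{"op": "send_rows", "data": {
  "increments": [
    [[0.18,-0.3,0,0],[0.36,-0.6,0,0],[0.54,-0.9,0,0],[0.54,-0.9,0,0],[0.54,-0.9,0,0]]
  ]
}}

```text
clock: 4.08
tool_pos: [0.4481, 0.2731, 0.2267]
orientation: [-180.0, -0.0, -20.2]
force: [-1.2, 0.0, -0.4]
opening: 0.0874
gripper_force: 0.0
```

{"op": "send_rows", "data": {
  "increments": [
    [[-0.01,0.01,-0.2,0],[-0.01,0.01,-0.4,0],[-0.01,0.01,-0.58,0],[-0.01,0.01,-0.65,0],[-0.01,0.01,-0.65,0]]
  ]
}}

```text
clock: 4.7
tool_pos: [0.445, 0.2766, 0.0962]
orientation: [179.9, 0.0, -20.0]
force: [-0.1, -0.0, -0.7]
opening: 0.0877
gripper_force: 0.0
```

{"op": "send_rows", "data": {
  "increments": [
    [[0,0,0,0],[0,0,0,0],[0,0,0,0],[0,0,0,0],[0,0,0,0],[0,0,0,0]]
  ],
  "jaw": 0
}}

```text
clock: 5.45
tool_pos: [0.4453, 0.276, 0.0965]
orientation: [180.0, 0.0, -20.0]
force: [0.1, -0.9, 0.0]
opening: 0.033
gripper_force: 0.0
```

{"op": "send_rows", "data": {
  "increments": [
    [[0,0,0,0],[0,0,0,0],[0,0,0,0]]
  ],
  "jaw": 0
}}

```text
clock: 5.82
tool_pos: [0.4453, 0.2761, 0.0966]
orientation: [180.0, 0.0, -20.0]
force: [-0.6, -0.0, 2.4]
opening: 0.0317
gripper_force: 30.0
```

{"op": "send_rows", "data": {
  "increments": [
    [[0,0,0.05,0],[0,0,0.15,0],[0,0,0.3,0],[0,0,0.45,0],[0,0,0.55,0],[0,0,0.55,0]]
  ]
}}

```text
clock: 6.58
tool_pos: [0.4461, 0.2769, 0.2086]
orientation: [-179.8, -0.1, -20.0]
force: [0.6, -0.3, -0.8]
opening: 0.0316
gripper_force: 30.0
```

Run:
```python
from h import *
o=ctrl.get_obs();print(o["gripper_force"],o["opening"],o["tool_pos"],o["joint_pos"])
L=[]
for c,r0,c0 in(("scene",120,300),("top",140,100)):
    im=ctrl.snapshot(c);L.append(cv2.convertScaleAbs(cv2.resize(im[r0:r0+110,c0:c0+110,::-1],None,fx=3.6,fy=3.6,interpolation=cv2.INTER_CUBIC),alpha=1.6))
    print(c,[(round(d["conf"],2),np.round(d["pixel"],1).tolist()) for d in ctrl.spot_point("cover",c)][:3])
cv2.imwrite("pics/lift1.png",np.hstack(L))
```

```text
29.964078962802887 0.03164865685557236 [0.44605688 0.27685424 0.20863017] [ 5.32696459e+01  7.01469182e+00 -1.98219690e+01  2.10444214e-02
 -6.29388690e+01  1.66929676e+01]
scene [(0.85, [187.4, 352.4]), (0.56, [182.4, 372.4])]
top [(0.9, [237.2, 166.9]), (0.44, [189.8, 152.8]), (0.36, [211.1, 281.4])]
```

View pics/lift1.png

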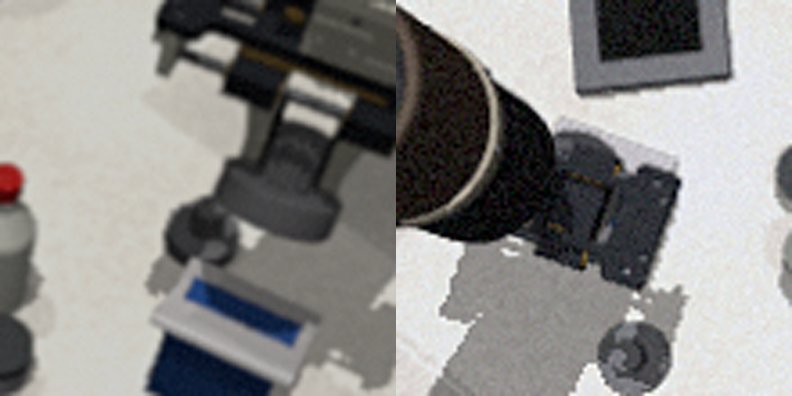

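{"op": "send_rows", "data": {
  "increments": [
    [[0.1,-0.01,0,0],[0.25,-0.03,0,0],[0.45,-0.05,0,0],[0.65,-0.07,0,0],[0.78,-0.08,-0.02,0],[0.83,-0.087,-0.15,0],[0.83,-0.087,-0.35,0],[0.83,-0.087,-0.52,0],[0.83,-0.087,-0.62,0],[0.83,-0.087,-0.65,0],[0.83,-0.087,-0.65,0]]
  ]
}}

```text
clock: 8.15
tool_pos: [0.6118, 0.2584, 0.0761]
orientation: [180.0, 0.0, -20.0]
force: [0.6, 0.7, -0.7]
opening: 0.0315
gripper_force: 30.0
```

Run:
```python
from h import *
L=[]
for c,r0,c0 in(("scene",210,290),("top",90,115)):
    im=ctrl.snapshot(c);L.append(cv2.convertScaleAbs(cv2.resize(im[r0:r0+110,c0:c0+110,::-1],None,fx=3.6,fy=3.6,interpolation=cv2.INTER_CUBIC),alpha=1.6))
cv2.imwrite("pics/place1.png",np.hstack(L));print(ctrl.get_obs()["tool_pos"],ctrl.get_obs()["force"])
```

```text
[0.61211875 0.25894276 0.0773507 ] [-0.14246033 -0.02737817 -1.3390255 ]
```

View pics/place1.png

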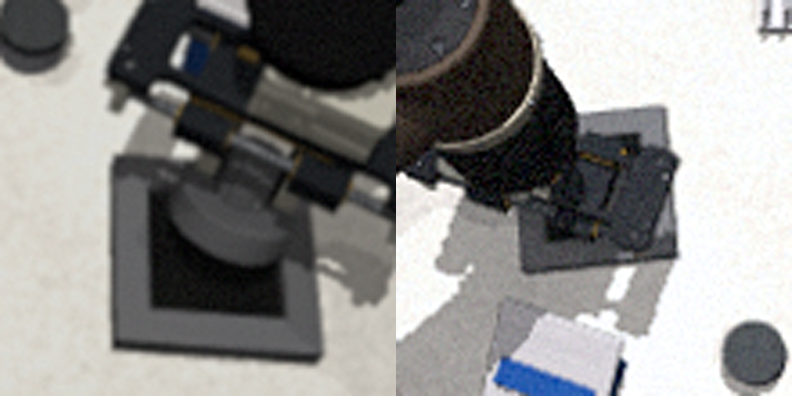

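{"op": "send_rows", "data": {
  "increments": [
    [[0,0,-0.04,0],[0,0,-0.07,0],[0,0,-0.09,0],[0,0,-0.1,0],[0,0,-0.1,0]]
  ]
}}

```text
clock: 8.88
tool_pos: [0.6113, 0.2587, 0.0564]
orientation: [180.0, 0.0, -20.0]
force: [-0.8, 1.0, -0.8]
opening: 0.0317
gripper_force: 30.0
```

{"op": "send_rows", "data": {
  "increments": [
    [[0,0,-0.01,0],[0,0,-0.02,0],[0,0,-0.025,0],[0,0,-0.025,0]]
  ]
}}

```text
clock: 9.38
tool_pos: [0.6113, 0.2587, 0.0515]
orientation: [180.0, 0.0, -20.0]
force: [-0.8, 0.7, -1.2]
opening: 0.0315
gripper_force: 30.0
```

{"op": "send_rows", "data": {
  "increments": [
    [[0,0,-0.01,0],[0,0,-0.015,0],[0,0,-0.015,0]]
  ]
}}

```text
clock: 9.75
tool_pos: [0.6121, 0.2587, 0.0504]
orientation: [-180.0, -0.1, -20.0]
force: [-2.6, -1.3, 11.4]
opening: 0.0316
gripper_force: 30.0
```

{"op": "send_rows", "data": {
  "increments": [
    [[0,0,-0.01,0],[0,0,-0.015,0],[0,0,-0.015,0]]
  ]
}}

```text
clock: 10.12
tool_pos: [0.6137, 0.2589, 0.0493]
orientation: [-179.8, -0.2, -20.0]
force: [-1.1, -4.0, 17.8]
opening: 0.0317
gripper_force: 30.0
```

{"op": "send_rows", "data": {
  "increments": [
    [[0.015,-0.006,-0.002,0],[0.033,-0.012,-0.004,0],[0.047,-0.018,-0.01,0],[0.062,-0.023,-0.016,0],[0.076,-0.028,-0.025,0],[0.089,-0.033,-0.034,0],[0.104,-0.038,-0.041,0],[0.118,-0.043,-0.045,0],[0.118,-0.043,-0.045,0],[0.118,-0.043,-0.045,0]]
  ]
}}

```text
clock: 11.38
tool_pos: [0.6353, 0.2507, 0.0376]
orientation: [-179.9, -0.0, -20.0]
force: [-1.5, 1.5, 5.2]
opening: 0.0315
gripper_force: 30.0
```

Run:
```python
from h import *
L=[]
for c,r0,c0 in(("scene",210,290),("top",90,115)):
    im=ctrl.snapshot(c);L.append(cv2.convertScaleAbs(cv2.resize(im[r0:r0+110,c0:c0+110,::-1],None,fx=3.6,fy=3.6,interpolation=cv2.INTER_CUBIC),alpha=1.6))
cv2.imwrite("pics/place2.png",np.hstack(L));print(ctrl.get_obs()["tool_pos"],ctrl.get_obs()["force"])
```

```text
[0.63522024 0.25065596 0.03752723] [-2.87749318  1.14479557  6.51930834]
```

View pics/place2.png

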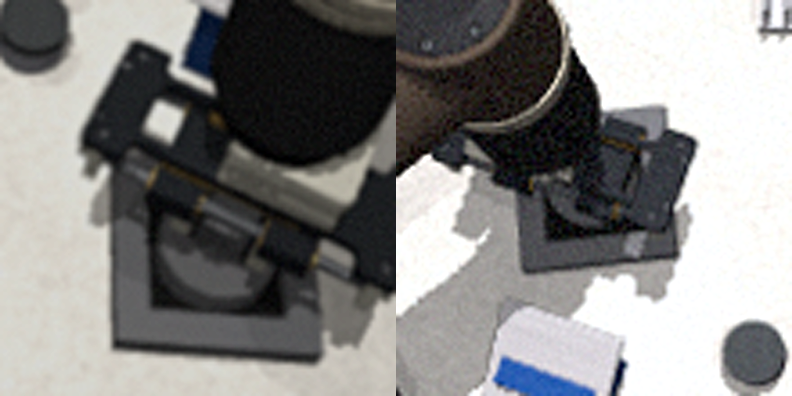

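{"op": "send_rows", "data": {
  "increments": [
    [[0,0,0.003,0],[0,0,0.003,0],[0,0,0.003,0],[0,0,0.003,0],[0,0,0.003,0]]
  ],
  "jaw": 0.85
}}

```text
clock: 12.1
tool_pos: [0.6349, 0.25, 0.0371]
orientation: [180.0, 0.0, -20.0]
force: [0.8, 0.1, 0.5]
opening: 0.0729
gripper_force: 0.0
```

{"op": "send_rows", "data": {
  "increments": [
    [[0,0,0.05,0],[0,0,0.15,0],[0,0,0.4,0],[0,0,0.7,0],[0,0,1,0],[0,0,1,0]]
  ]
}}

```text
clock: 12.85
tool_pos: [0.6375, 0.2513, 0.2449]
orientation: [-179.5, -0.4, -20.0]
force: [0.2, 0.8, -1.4]
opening: 0.0745
gripper_force: 0.0
```

{"op": "send_rows", "data": {
  "increments": [
    [[-0.2,-0.3,0.2,0],[-0.4,-0.6,0.35,0],[-0.5,-0.9,0.35,0],[-0.55,-1,0.35,0]]
  ]
}}

```text
clock: 13.35
tool_pos: [0.5238, 0.0485, 0.3082]
orientation: [-179.9, -0.1, -20.0]
force: [0.4, -0.6, 0.2]
opening: 0.0746
gripper_force: 0.0
```

{"op": "send_rows", "data": {
  "increments": [
    [[-0.1,-0.25,0,0.08],[-0.2,-0.5,0,0.16],[-0.28,-0.73,0,0.16],[-0.28,-0.73,0,0.16]]
  ]
}}

```text
clock: 13.85
tool_pos: [0.4675, -0.0982, 0.3077]
orientation: [-180.0, -0.1, -6.5]
force: [-0.1, 0.2, -0.1]
opening: 0.0743
gripper_force: 0.0
```

{"op": "send_rows", "data": {
  "increments": [
    [[-0.1,-0.25,0,0.08],[-0.2,-0.5,0,0.166],[-0.28,-0.73,0,0.166],[-0.28,-0.73,0,0.166],[-0.28,-0.73,0,0.166],[-0.28,-0.73,0,0.166]]
  ]
}}

```text
clock: 14.6
tool_pos: [0.4134, -0.241, 0.3072]
orientation: [-180.0, -0.0, 8.1]
force: [0.3, -0.2, -0.6]
opening: 0.0746
gripper_force: 0.0
```

Run:
```python
from h import *
o=ctrl.get_obs();print(o["tool_pos"],o["orientation"],o["joint_pos"])
T=np.linspace(0,2*np.pi,40);cir=np.c_[np.cos(T),np.sin(T),0*T]
for c in("top","scene"):
    im=ctrl.snapshot(c);cv2.imwrite(f"pics/{c}_b.png",im[:,:,::-1])
    sp=[(round(d["conf"],2),np.round(d["pixel"],1).tolist()) for d in ctrl.spot_point("cover",c)];print(c,sp)
    for d in ctrl.trace("cover",c):
        M=d["mask"];best=(0,)
        for a in range(-10,11,1):
          for b in range(-10,11,1):
            p=np.array([.6365+a/1e3,.2505+b/1e3,.01]);m=np.zeros((384,512),np.uint8)
            for r,h0,h1 in((.038,0,.022),(.016,.022,.058)):
                P=np.vstack([p+r*cir+[0,0,h0],p+r*cir+[0,0,h1]]);cv2.fillConvexPoly(m,cv2.convexHull(np.round(proj(c,P)*16).astype(np.int32)),1,shift=4)
            m=m>0;i=(m&M).sum()/(m|M).sum()
            if i>best[0]: best=(i,a,b)
        print(d["bbox"],best)
```

```text
[ 0.41343982 -0.2409758   0.30716038] [-1.79995328e+02 -7.34151703e-03  8.05508522e+00] [-6.61323696e+00 -1.01734033e+00 -1.53905213e+01 -6.58516786e-03
 -7.56209000e+01  1.04669957e+02]
top [(0.68, [139.7, 170.5]), (0.55, [239.7, 166.2])]
[158.8, 128.6, 183.4, 150.4] (np.float64(0.9340277777777778), 3, -3)
[154.9, 228.4, 178.9, 250.4] (0,)
scene [(0.87, [280.3, 347.3]), (0.81, [188.0, 352.4])]
```

{"op": "send_rows", "data": {
  "increments": [
    [[-0.014,-0.012,-0.25,0],[-0.014,-0.012,-0.5,0],[-0.014,-0.012,-0.65,0],[-0.014,-0.012,-0.7,0],[-0.014,-0.012,-0.7,0]]
  ]
}}

```text
clock: 15.52
tool_pos: [0.4104, -0.2444, 0.1674]
orientation: [180.0, 0.0, 8.0]
force: [-0.6, -0.4, 0.2]
opening: 0.0746
gripper_force: 0.0
```

{"op": "send_rows", "data": {
  "increments": [
    [[0,0,-0.1,0],[0,0,-0.2,0],[0,0,-0.3,0],[0,0,-0.335,0],[0,0,-0.335,0]]
  ]
}}

```text
clock: 16.15
tool_pos: [0.4107, -0.2445, 0.1009]
orientation: [180.0, -0.0, 8.0]
force: [-0.9, 0.2, 0.1]
opening: 0.0743
gripper_force: 0.0
```

{"op": "send_rows", "data": {
  "increments": [
    [[0,0,0,0],[0,0,0,0],[0,0,0,0],[0,0,0,0],[0,0,0,0]]
  ],
  "jaw": 0
}}

```text
clock: 16.77
tool_pos: [0.4105, -0.2443, 0.1007]
orientation: [180.0, -0.0, 8.0]
force: [-1.1, 2.7, 6.4]
opening: 0.0561
gripper_force: 29.7
```

{"op": "send_rows", "data": {
  "increments": [
    [[0,0,0.02,0],[0,0,0.05,0],[0,0,0.1,0],[0,0,0.1,0]]
  ]
}}

```text
clock: 17.27
tool_pos: [0.4107, -0.2445, 0.1211]
orientation: [180.0, -0.1, 8.0]
force: [-0.1, 1.4, -4.5]
opening: 0.0562
gripper_force: 29.7
```

{"op": "send_rows", "data": {
  "increments": [
    [[0,0,0.08,0],[0,0,0.2,0],[0,0,0.4,0],[0,0,0.6,0],[0,0,0.8,0],[0,0,0.9,0],[0,0,0.95,0],[0,0,0.95,0]]
  ]
}}

```text
clock: 18.27
tool_pos: [0.4101, -0.2442, 0.31]
orientation: [-180.0, -0.0, 8.0]
force: [-0.8, 0.4, -5.3]
opening: 0.056
gripper_force: 29.7
```

Run:
```python
from h import *
o=ctrl.get_obs();print(o["tool_pos"],o["orientation"],o["force"],o["moment"],o["opening"])
for c in("scene","top"):
    im=ctrl.snapshot(c);cv2.imwrite(f"pics/{c}_c.png",im[:,:,::-1])
    print(c,[(round(d["conf"],2),np.round(d["pixel"],1).tolist()) for d in ctrl.spot_point("capacitor",c)],[(round(d["conf"],2),np.round(d["bbox"],1).tolist()) for d in ctrl.trace("capacitor",c)])
G=o["tool_pos"]+[0,0,.0188];a=np.radians(8);x=np.array([np.cos(a),np.sin(a),0])
for th in(0,15,30):
    t=np.radians(th);zt=np.array([0,0,np.cos(t)])-x*np.sin(t)
    print(th,np.round(proj("scene",[G-.085*zt,G,G+.025*zt]),1).tolist())
im=cv2.imread("pics/scene_c.png")
cv2.imwrite("pics/capl.png",cv2.convertScaleAbs(cv2.resize(im[60:200,90:250],None,fx=4,fy=4,interpolation=cv2.INTER_CUBIC),alpha=1.6))
```

```text
[ 0.41009903 -0.24420436  0.30998072] [-1.79988472e+02 -1.46638332e-02  7.96966250e+00] [-0.77491293  0.36772332 -5.29386748] [-0.07599463  0.08845716  0.02586958] 0.05596317361341442
scene [(0.8, [121.4, 151.1]), (0.66, [140.1, 172.8]), (0.25, [221.4, 294.9])] [(0.72, [135.2, 69.2, 168.2, 125.9]), (0.65, [170.4, 117.1, 213.1, 146.6])]
top [(0.74, [255.4, 352.2])] [(0.87, [331.0, 251.2, 362.9, 291.7])]
0 [[157.1, 115.2], [149.1, 85.2], [146.5, 75.5]]
15 [[154.8, 120.5], [149.1, 85.2], [147.3, 74.1]]
30 [[152.0, 123.7], [149.1, 85.2], [148.3, 73.4]]
```

View pics/capl.png

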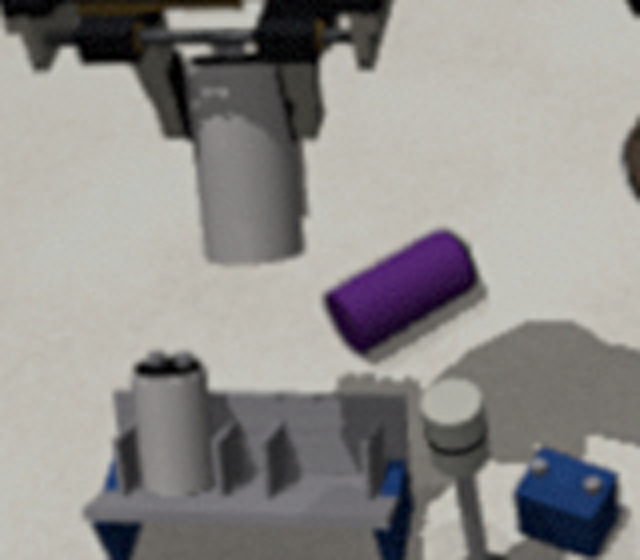

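{"op": "send_rows", "data": {
  "increments": [
    [[0.02,0.06,0,-0.02],[0.06,0.17,0,-0.06],[0.1,0.3,0,-0.1],[0.15,0.44,0,-0.15],[0.19,0.56,0,-0.19],[0.22,0.64,0,-0.21],[0.23,0.67,0,-0.221]]
  ]
}}

```text
clock: 19.45
tool_pos: [0.4563, -0.1096, 0.3098]
orientation: [180.0, 0.0, -11.0]
force: [0.2, 0.1, -4.0]
opening: 0.056
gripper_force: 29.7
```

{"op": "send_rows", "data": {
  "increments": [
    [[0.02,0.06,0,-0.02],[0.06,0.17,0,-0.06],[0.1,0.3,0,-0.1],[0.15,0.44,0,-0.15],[0.19,0.56,0,-0.19],[0.22,0.64,0,-0.21],[0.23,0.67,0,-0.221],[0.23,0.67,0,-0.221],[0.23,0.67,0,-0.221]]
  ]
}}

```text
clock: 20.58
tool_pos: [0.5019, 0.023, 0.3102]
orientation: [180.0, 0.0, -30.0]
force: [-0.9, 0.1, -4.3]
opening: 0.0559
gripper_force: 29.7
```

Descend to 0.10, then feel for the seat.

{"op": "send_rows", "data": {
  "increments": [
    [[0,0,-0.1,0],[0,0,-0.25,0],[0,0,-0.45,0],[0,0,-0.65,0],[0,0,-0.8,0],[0,0,-0.92,0],[0,0,-1,0],[0,0,-1,0]]
  ]
}}

```text
clock: 21.58
tool_pos: [0.5013, 0.0228, 0.1093]
orientation: [179.9, 0.1, -30.0]
force: [-0.3, 0.1, -3.6]
opening: 0.0556
gripper_force: 29.7
```

{"op": "send_rows", "data": {
  "increments": [
    [[0,0,-0.03,0],[0,0,-0.06,0],[0,0,-0.085,0],[0,0,-0.1,0],[0,0,-0.11,0],[0,0,-0.12,0],[0,0,-0.12,0]]
  ]
}}

```text
clock: 22.45
tool_pos: [0.5021, 0.0237, 0.0861]
orientation: [180.0, 0.0, -30.0]
force: [0.0, -0.1, -3.6]
opening: 0.056
gripper_force: 29.7
```

{"op": "send_rows", "data": {
  "increments": [
    [[0,0,-0.008,0],[0,0,-0.016,0],[0,0,-0.016,0]]
  ]
}}

```text
clock: 22.82
tool_pos: [0.5023, 0.0237, 0.0832]
orientation: [-180.0, -0.0, -30.0]
force: [-1.0, -0.1, -0.9]
opening: 0.0557
gripper_force: 29.7
```

{"op": "send_rows", "data": {
  "increments": [
    [[0,0,-0.008,0],[0,0,-0.016,0],[0,0,-0.016,0]]
  ]
}}

```text
clock: 23.2
tool_pos: [0.5037, 0.0241, 0.0822]
orientation: [-179.9, -0.2, -29.9]
force: [-5.9, 2.1, 19.4]
opening: 0.0558
gripper_force: 29.9
```

{"op": "send_rows", "data": {
  "increments": [
    [[0.017,-0.01,0.004,0],[0.034,-0.019,0.0065,0],[0.05,-0.029,0.008,0],[0.067,-0.039,0.009,0],[0.067,-0.039,0.009,0]]
  ]
}}

```text
clock: 23.82
tool_pos: [0.5171, 0.0166, 0.0831]
orientation: [-179.9, -0.1, -30.0]
force: [-2.2, 2.2, 9.4]
opening: 0.0556
gripper_force: 30.0
```

Run:
```python
from h import *
o=ctrl.get_obs();print(o["tool_pos"],o["force"],o["moment"])
G=o["tool_pos"]+[0,0,.0188];a=np.radians(-30);x=np.array([np.cos(a),np.sin(a),0])
T=np.linspace(0,2*np.pi,60)
ms={}
for c in("scene","top"):
    im=ctrl.snapshot(c);cv2.imwrite(f"pics/{c}_d.png",im[:,:,::-1])
    print(c,[(round(d["conf"],2),np.round(d["pixel"],1).tolist()) for d in ctrl.spot_point("capacitor",c)],[(round(d["conf"],2),np.round(d["bbox"],1).tolist()) for d in ctrl.trace("capacitor",c)])
for th in(0,10,20,30):
    t=np.radians(th);zt=np.array([0,0,np.cos(t)])-x*np.sin(t)
    print(th,np.round(proj("scene",[G-.085*zt,G+.025*zt]),1).tolist())
```

```text
[0.51713839 0.01663559 0.08312838] [-2.23688427  2.23490189  9.39693539] [ 1.43246691  1.2380043  -0.03087047]
scene [(0.84, [140.6, 172.1]), (0.68, [228.8, 253.5]), (0.35, [206.8, 361.6])] [(0.89, [170.5, 115.0, 211.2, 150.4]), (0.6, [240.0, 191.9, 268.1, 235.3])]
top [(0.7, [256.6, 351.1]), (0.44, [167.1, 251.2])] [(0.85, [326.0, 251.6, 359.9, 290.2]), (0.38, [311.3, 110.3, 360.9, 159.0])]
0 [[258.4, 222.5], [258.5, 196.8]]
10 [[254.6, 226.0], [259.7, 195.7]]
20 [[250.9, 228.9], [260.9, 194.9]]
30 [[247.4, 231.1], [262.0, 194.3]]
```

{"op": "send_rows", "data": {
  "increments": [
    [[0.017,-0.01,-0.001,0],[0.034,-0.019,-0.002,0],[0.05,-0.029,-0.004,0],[0.067,-0.039,-0.007,0],[0.067,-0.039,-0.007,0]]
  ]
}}

```text
clock: 24.75
tool_pos: [0.5308, 0.0087, 0.0818]
orientation: [-179.8, -0.2, -30.0]
force: [-1.8, 1.8, 8.5]
opening: 0.0554
gripper_force: 30.0
```

```bash
cat > fit.py <<'E'
from h import *
import sys
# joint silhouette fit of the held can, scene view: tilt th about pad axis, axial s
def run(yaw):
    o=ctrl.get_obs();print(np.round(o["tool_pos"],4),np.round(o["force"],1))
    G=o["tool_pos"]+[0,0,.0188];a=np.radians(yaw);x=np.array([np.cos(a),np.sin(a),0]);y=np.array([-x[1],x[0],0])
    c="scene";im=ctrl.snapshot(c);cv2.imwrite("pics/last.png",im[:,:,::-1])
    print([(round(d["conf"],2),np.round(d["pixel"],1).tolist()) for d in ctrl.spot_point("capacitor",c)])
    T=np.linspace(0,2*np.pi,60)
    for d in ctrl.trace("capacitor",c):
        M=d["mask"];R=[]
        for th in range(-10,36,5):
            t=np.radians(th);zt=np.array([0,0,np.cos(t)])-x*np.sin(t);xt=x*np.cos(t)+np.array([0,0,np.sin(t)])
            cir=.028*(np.cos(T)[:,None]*xt+np.sin(T)[:,None]*y)
            P=np.vstack([G-.085*zt+cir,G+.025*zt+cir]);m=np.zeros((384,512),np.uint8)
            cv2.fillConvexPoly(m,cv2.convexHull(np.round(proj(c,P)*16).astype(np.int32)),1,shift=4);m=m>0
            R.append((round((m&M).sum()/(m|M).sum(),3),th,int((M&~m).sum())))
        if max(R)[0]>.2: print(d["bbox"],R)
    for th in(0,10,20,30):
        t=np.radians(th);zt=np.array([0,0,np.cos(t)])-x*np.sin(t);print(th,np.round(proj(c,G-.085*zt),1).tolist())
run(float(sys.argv[1]))
E
python3 fit.py -30
```

```text
[0.5308 0.0087 0.0818] [-1.8  1.8  8.5]
[(0.86, [229.2, 252.7]), (0.63, [141.5, 172.6])]
[240.9, 198.2, 265.0, 238.2] [(np.float64(0.403), -10, 117), (np.float64(0.465), -5, 61), (np.float64(0.527), 0, 6), (np.float64(0.512), 5, 0), (np.float64(0.482), 10, 9), (np.float64(0.448), 15, 22), (np.float64(0.418), 20, 35), (np.float64(0.392), 25, 48), (np.float64(0.371), 30, 64), (np.float64(0.352), 35, 72)]
0 [[254.4, 226.8]]
10 [[250.6, 230.4]]
20 [[246.8, 233.3]]
30 [[243.1, 235.6]]
```

{"op": "send_rows", "data": {
  "increments": [
    [[0.017,-0.01,-0.004,0],[0.034,-0.019,-0.009,0],[0.05,-0.029,-0.015,0],[0.06,-0.034,-0.022,0],[0.06,-0.034,-0.022,0],[0.06,-0.034,-0.022,0]]
  ]
}}

```text
clock: 25.65
tool_pos: [0.5437, 0.0016, 0.0782]
orientation: [-179.8, -0.3, -29.9]
force: [-1.0, -0.9, 12.6]
opening: 0.0556
gripper_force: 30.0
```

```bash
python3 fit.py -30
```

```text
[0.5437 0.0016 0.0782] [-1.  -0.9 12.6]
[(0.81, [230.7, 253.1]), (0.67, [139.9, 173.6])]
[239.4, 199.4, 263.6, 239.7] [(np.float64(0.431), -10, 37), (np.float64(0.464), -5, 0), (np.float64(0.447), 0, 0), (np.float64(0.411), 5, 11), (np.float64(0.379), 10, 25), (np.float64(0.351), 15, 38), (np.float64(0.326), 20, 49), (np.float64(0.305), 25, 60), (np.float64(0.291), 30, 71), (np.float64(0.279), 35, 78)]
0 [[250.7, 231.4]]
10 [[246.8, 235.0]]
20 [[243.0, 238.0]]
30 [[239.3, 240.4]]
```

{"op": "send_rows", "data": {
  "increments": [
    [[0,0,-0.004,0],[0,0,-0.008,0],[0,0,-0.008,0],[0,0,-0.008,0]]
  ]
}}

```text
clock: 26.3
tool_pos: [0.5446, 0.0013, 0.0778]
orientation: [-179.8, -0.4, -29.9]
force: [0.5, -3.6, 19.8]
opening: 0.0561
gripper_force: 30.0
```

{"op": "send_rows", "data": {
  "increments": [
    [[0,0,0.02,0],[0,0,0.06,0],[0,0,0.12,0],[0,0,0.2,0],[0,0,0.24,0],[0,0,0.24,0]]
  ]
}}

```text
clock: 27.05
tool_pos: [0.5414, 0.0015, 0.1231]
orientation: [-179.9, -0.1, -30.0]
force: [-0.4, -0.1, -3.9]
opening: 0.0555
gripper_force: 30.0
```

```bash
python3 fit.py -30
python3 - <<'E'
from h import *
im=cv2.imread("pics/last.png");cv2.imwrite("pics/lc.png",im)
o=ctrl.get_obs();print(o["moment"],o["joint_pos"])
E
```

```text
[0.5414 0.0015 0.1231] [-0.4 -0.1 -3.9]
[(0.75, [138.8, 174.5]), (0.61, [219.0, 249.1])]
[237.1, 190.2, 264.0, 228.1] [(np.float64(0.429), -10, 25), (np.float64(0.446), -5, 0), (np.float64(0.425), 0, 4), (np.float64(0.392), 5, 15), (np.float64(0.362), 10, 28), (np.float64(0.334), 15, 43), (np.float64(0.312), 20, 55), (np.float64(0.294), 25, 67), (np.float64(0.278), 30, 80), (np.float64(0.265), 35, 91)]
0 [[250.6, 221.0]]
10 [[246.6, 224.6]]
20 [[242.6, 227.6]]
30 [[238.7, 229.9]]
[ 0.00650389 -0.02269545  0.06159634] [ 2.09053652e+01  1.34018925e+01 -2.44083826e+01 -1.34896233e-02
 -5.22333816e+01  3.90850309e+01]
```

{"op": "send_rows", "data": {
  "increments": [
    [[0,0,0,-0.05],[0,0,0,-0.15],[0,0,0,-0.25],[0,0,0,-0.35],[0,0,0,-0.45],[0,0,0,-0.55],[0,0,0,-0.61],[0,0,0,-0.63]]
  ]
}}

```text
clock: 28.2
tool_pos: [0.5406, 0.0012, 0.1216]
orientation: [179.9, -0.0, -84.2]
force: [-0.6, 0.2, -3.5]
opening: 0.0555
gripper_force: 30.0
```

{"op": "send_rows", "data": {
  "increments": [
    [[0,0,0,-0.05],[0,0,0,-0.15],[0,0,0,-0.25],[0,0,0,-0.35],[0,0,0,-0.45],[0,0,0,-0.55],[0,0,0,-0.61],[0,0,0,-0.63],[0,0,0,-0.63],[0,0,0,-0.63]]
  ]
}}

```text
clock: 29.45
tool_pos: [0.5409, 0.0013, 0.1221]
orientation: [180.0, -0.0, -138.2]
force: [-0.2, -0.6, -4.2]
opening: 0.0558
gripper_force: 30.0
```

```bash
python3 fit.py -138
python3 - <<'E'
from h import *
im=ctrl.snapshot("top");print([(round(d["conf"],2),np.round(d["pixel"],1).tolist()) for d in ctrl.spot_point("plate","top")],[(round(d["conf"],2),np.round(d["pixel"],1).tolist()) for d in ctrl.spot_point("plate","scene")])
s=cv2.imread("pics/last.png");t=im[:,:,::-1]
f=lambda a:cv2.convertScaleAbs(cv2.resize(a,None,fx=5,fy=5,interpolation=cv2.INTER_CUBIC),alpha=1.6)
cv2.imwrite("pics/turn.png",np.hstack([f(s[165:265,215:295]),f(t[120:220,210:290])]))
E
```

```text
[0.5409 0.0013 0.1221] [-0.2 -0.6 -4.2]
[(0.85, [139.2, 172.8]), (0.66, [221.8, 249.4])]
[237.7, 187.5, 265.3, 231.7] [(np.float64(0.661), -10, 43), (np.float64(0.675), -5, 54), (np.float64(0.667), 0, 82), (np.float64(0.63), 5, 135), (np.float64(0.573), 10, 192), (np.float64(0.527), 15, 248), (np.float64(0.474), 20, 309), (np.float64(0.438), 25, 349), (np.float64(0.406), 30, 385), (np.float64(0.385), 35, 400)]
0 [[250.5, 221.0]]
10 [[247.4, 216.4]]
20 [[244.4, 211.5]]
30 [[241.5, 206.2]]
[(0.77, [277.1, 348.6])] [(0.88, [220.1, 244.7]), (0.59, [125.4, 184.3])]
```

{"op": "send_rows", "data": {
  "increments": [
    [[0,0,-0.04,0],[0,0,-0.1,0],[0,0,-0.15,0],[0,0,-0.185,0],[0,0,-0.205,0],[0,0,-0.215,0],[0,0,-0.22,0],[0,0,-0.22,0]]
  ]
}}

```text
clock: 30.75
tool_pos: [0.5411, 0.0013, 0.0784]
orientation: [-180.0, 0.0, -138.3]
force: [-0.0, 0.7, -3.3]
opening: 0.0559
gripper_force: 30.0
```

{"op": "send_rows", "data": {
  "increments": [
    [[0,0,-0.004,0],[0,0,-0.008,0],[0,0,-0.008,0]]
  ]
}}

```text
clock: 31.12
tool_pos: [0.5412, 0.0013, 0.0778]
orientation: [-180.0, 0.0, -138.3]
force: [-4.3, -0.3, 7.4]
opening: 0.0556
gripper_force: 30.0
```

{"op": "send_rows", "data": {
  "increments": [
    [[0,0,-0.006,0],[0,0,-0.01,0],[0,0,-0.01,0],[0,0,-0.004,0],[0,0,-0.004,0]]
  ]
}}

```text
clock: 31.75
tool_pos: [0.5412, 0.0012, 0.0778]
orientation: [-179.9, 0.1, -138.3]
force: [-7.6, 0.6, 14.6]
opening: 0.0553
gripper_force: 30.0
```

{"op": "send_rows", "data": {
  "increments": [
    [[0,0,0,0],[0,0,0,0],[0,0,0,0],[0,0,0,0],[0,0,0,0]]
  ],
  "jaw": 0.85
}}

```text
clock: 32.38
tool_pos: [0.5409, 0.0013, 0.0756]
orientation: [180.0, -0.0, -138.3]
force: [-0.4, 0.3, -0.0]
opening: 0.0743
gripper_force: 0.0
```

{"op": "send_rows", "data": {
  "increments": [
    [[0,0,0.05,0],[0,0,0.15,0],[0,0,0.35,0],[0,0,0.6,0],[0,0,0.85,0],[0,0,1,0]]
  ]
}}

```text
clock: 33.12
tool_pos: [0.5415, 0.0013, 0.2796]
orientation: [-179.9, 0.2, -138.3]
force: [0.2, 0.3, -1.5]
opening: 0.0743
gripper_force: 0.0
```

{"op": "send_rows", "data": {
  "increments": [
    [[0,0.3,0.1,0],[0,0.6,0.2,0],[0,0.9,0.2,0],[0,1,0.2,0]]
  ]
}}

```text
clock: 33.62
tool_pos: [0.5405, 0.2042, 0.3164]
orientation: [180.0, 0.0, -138.2]
force: [-0.1, 0.8, -0.5]
opening: 0.0745
gripper_force: 0.0
```

Run:
```python
from h import *
t=ctrl.snapshot("top");s=ctrl.snapshot("scene")
T=np.linspace(0,2*np.pi,60)
for c in("top","scene"):
    print(c,[(round(d["conf"],2),np.round(d["pixel"],1).tolist()) for d in ctrl.spot_point("capacitor",c)],[(round(d["conf"],2),np.round(d["pixel"],1).tolist()) for d in ctrl.spot_point("plate",c)],[np.round(d["bbox"]).tolist() for d in ctrl.trace("capacitor",c)])
S=np.array([.541,.0015,.014]);print("model base,top",proj("top",[S,S+[0,0,.11]]),proj("scene",[S,S+[0,0,.11]]))
f=lambda a,k:cv2.convertScaleAbs(cv2.resize(a[:,:,::-1],None,fx=k,fy=k,interpolation=cv2.INTER_CUBIC),alpha=1.6)
cv2.imwrite("pics/fin.png",np.hstack([f(s[170:270,215:265],6),f(t[130:200,220:270],600/70)[:600]]))
```

```text
top [(0.77, [255.7, 351.9]), (0.62, [167.1, 250.7]), (0.42, [191.6, 368.6]), (0.22, [197.0, 352.9])] [(0.74, [277.9, 346.5]), (0.73, [154.9, 252.9])] [[244.0, 151.0, 262.0, 181.0], [326.0, 251.0, 362.0, 290.0], [254.0, 226.0, 265.0, 255.0]]
scene [(0.97, [230.5, 252.6]), (0.78, [137.2, 174.5])] [(0.67, [229.8, 245.9]), (0.62, [125.3, 182.9])] [[238.0, 200.0, 265.0, 240.0], [172.0, 117.0, 209.0, 151.0]]
model base,top [[252.08119769 170.76219859]
 [252.03462693 163.54941861]] [[250.83431172 230.09815775]
 [250.18234122 204.84348945]]
```

View pics/fin.png

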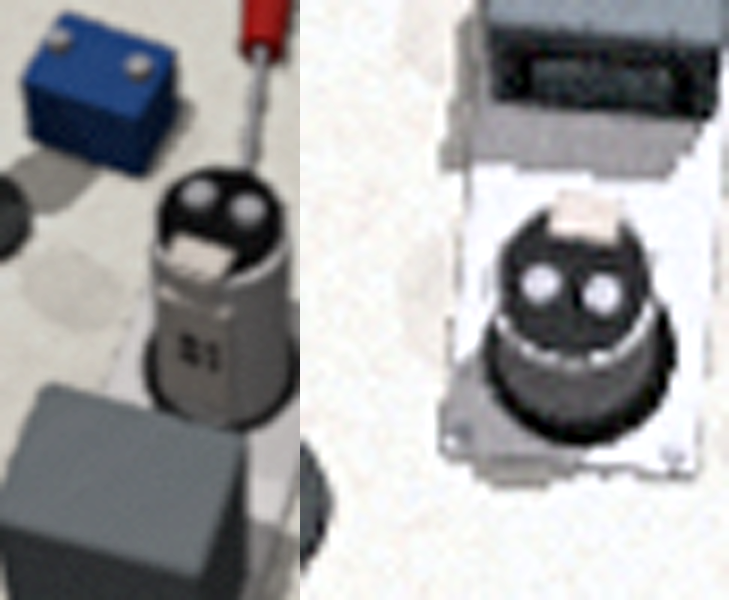

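```bash
python3 -c "
from plant import ctrl
print(ctrl.close_job())"
```

```text
the job is handed in; nothing more can be done
None
```

I handed in the job at about 34 s, but no verdict came back: the capacitor stands upright on the seat, about 3 mm off centre with its plate within about 5° of the window, and the cover lies flat in the pocket, about 4 mm off its middle (my camera estimates).

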